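# Set the measuring microphone and hold the test-tone dial at its third click

## Task

Set the measuring microphone for a loudspeaker test: swing the red clamp lever out to release the blue carriage, slide the carriage along the rail until its yellow pointer lines up with the red mark, and swing the lever fully back in line with the rail to lock it. Then grip the spring-return dial on the grey tone tester, turn it clockwise past the first two clicks to the third (white pointer at the big orange dot, never on to the fourth) and keep holding it there: the job finishes while you are still holding the dial against its spring. Leave the tape roll, the cardboard box and the screwdriver where they are.

Things in the scene. Friction and masses are not known exactly. Their poses are not given: they have to be found in the camera images.
- rail_base: Steel base plate, 130 mm (x) by 500 mm (y) by 8 mm, screwed to the table, with a 40 mm wide aluminium rail on it (top at height 28 mm) and a wooden loudspeaker box (170 x 130 mm, 220 mm high) on its +y end, its face 255 mm from the origin. Origin: on the table under the middle of the rail. y axis: along the rail towards the loudspeaker; x: across the rail (away from the robot when the yaw is 0); z up. The yaw varies between -0.15 and 0.35 rad.
- carriage (a joint): Position of the blue carriage along the rail, m: 0 is farthest from the loudspeaker, 0.19 the nearest; grows along the rail's +y. Unclamped it slides with 7 N of friction; clamped it holds against some 40 N. The carriage is a block 100 mm wide (across) by 160 mm long, its flat top 52 mm above the table; near its loudspeaker end stands a small microphone that reaches no higher than 106 mm above the table.
- post (a point): Grip of the carriage: a black upright round post, 24 mm in diameter, standing on the carriage's top from 52 to 102 mm above the table. The point lies on its axis, 85 mm above the table. The microphone's upright begins 66 mm from the axis on the loudspeaker side; all else within 60 mm of the axis is lower than 66 mm above the table, apart from the lever's knob.
- pointer (a point): Tip of the small yellow pointer at the carriage's +x edge, level along the rail with the post's axis. Its axes are those of rail_base.
- mark_tip (a point): Tip of the red mark beside the rail on its +x side, on the white ruler (4 mm thick along the rail); it stands still, 70 to 175 mm along the carriage's travel, and nothing can catch on it. Its axes are those of rail_base. The pointer lines up when pointer and mark have the same y along the rail.
- lever (a joint): Angle of the red clamp lever, rad: 0 is locked (arm in line with the rail, pointing away from the loudspeaker), 1.0 is fully released (arm swung out over the carriage's -x side, clockwise seen from above). It stays where it is left; it takes about 3 N sideways at the knob, and up to 6 N to press it home. The clamp lets go above 0.2 rad.
- lever_pivot (a point): The lever's vertical pivot axis on the carriage (30 mm to -x and 50 mm to -y of the post's axis), 83 mm above the table, as high as the knob's point. Its axes are those of rail_base.
- lever_knob (a point): Knob of the lever: a red upright round peg, 18 mm in diameter, from 57 to 97 mm above the table, 80 mm from the pivot axis. The point lies on its axis, 83 mm above the table. The flat arm below it, 14 mm wide, reaches 65 mm above the table.
- tester: Grey tone tester, 170 mm (x) by 150 mm (y), its top 60 mm above the table, fixed to the table. Origin: on the table under the dial's axis. Around the dial, on a black disc, are dots at the rest position (tiny white) and at each click, clockwise: small white 1 and 2, big orange 3, small white 4.
- dial (a joint): Angle of the dial, rad, growing clockwise seen from above: 0 at rest, clicks at 0.35, 0.70, 1.05 (the third, wanted) and 1.40, end stop 1.5. A spring drives it back to 0 when let go from anywhere; it takes about 0.18 N m to leave rest, about 0.18 N m to hold at the third click, and at most 0.28 N m to turn over a click.
- dial_grip: Black bar grip across the dial, 56 mm long (its x), 14 mm thick (its y), 34 mm high, with a white line on its +x end as the pointer. Origin: the bar's centre, on the vertical dial axis, 88 mm above the table; the bar spans 71 to 105 mm; below it lies the dial's aluminium disc, 68 mm across. Turns with the dial; z up.
- tape_roll: Bystander: yellow roll of tape lying flat, 90 mm across, 24 mm high. Origin under its centre.
- parts_box: Bystander: small closed cardboard box, 90 x 70 x 60 mm. Origin under its centre.
- screwdriver: Bystander: orange-handled screwdriver lying on the table along its x. Origin on the table under its middle.

How it is judged:
On the way, in this order (a step that is already met when the one before it is completed fails the run):
1. the clamp lever is swung out and the clamp released (value of joint lever above 0.6 rad), for 0.1 s.
2. the carriage's pointer is at the red mark, within 5 mm (y of pointer in the frame of mark_tip between -0.005 and 0.005 m), for 0.2 s.
3. the lever is back in line, the carriage locked at the mark (all of step 2 and value of joint lever below 0.12 rad), for 0.2 s.
4. the gripper's fingers hold the dial at its third click for a second (value of joint dial between 0.92 and 1.18 rad and contact force between the fingers and dial_grip above 0.5 N), for 1 s.
At the end, for the whole second after the job is handed in: The lever is locked (below 0.12 rad), the pointer within 5 mm of the red mark along the rail, and the robot's fingers hold the dial still at the third click (0.92 to 1.18 rad) through the last second (all of step 3 and all of step 4 and velocity of joint dial between -0.1 and 0.1 rad/s); the arm keeps its last pose, push and grip.
It fails at once if the dial is turned on to the fourth click (above 1.3 rad) (value of joint dial above 1.3 rad).
It fails at once if the tape roll is moved by more than 20 mm (distance of tape_roll from where it was at the start of the episode above 0.02 m).
It fails at once if the cardboard box is moved by more than 20 mm (distance of parts_box from where it was at the start of the episode above 0.02 m).
It fails at once if the screwdriver is moved by more than 20 mm (distance of screwdriver from where it was at the start of the episode above 0.02 m).
It also fails if it takes over 64 s, if anything falls off the work surface, if the arm or the gripper's body presses on something with over 40 N, if the wrist force passes 120 N, or if a joint passes its speed limit or range.

## Robot

A 6-joint arm with a two-finger parallel gripper is mounted at the origin on the work surface. World frame = base frame: x ahead of the robot, y to its left, z up, the work surface at z = 0. Lengths are in m, angles in rad, forces in N, time in s.
With the tool pointing down it reaches from about 0.25 to 0.775 m from the base axis. Payload 4 kg.
Tool frame: the origin (TCP) lies midway between the tips of the shut fingers; the grasp point (between the pads) lies 19 mm behind it; y points along the fingers, x is the direction in which the jaws open and shut, and the axes are right-handed (so a half turn about y gives the same grasp; the last joint's range is limited). The gripper opens to 94 mm and grips with 3 to 60 N. Pads are 16 mm wide; open, the fingers measure 119 mm over their backs; the gripper's body (75 mm by 177 mm) begins 78 mm behind the grasp point.
Start: joints at [-1.34, 0.087, 1.371, -0, 1.684, -0.103], TCP at [0.18, -0.52, 0.206] pointing down, gripper open.
Joint ranges: [-3.1, 3.1], [-0.76, 2.03], [0.27, 2.55], [-1.08, 4.22], [0.17, 2.65], [-2.57, 2.57]. Speed limits (rad/s): [2.79, 2.79, 3.14, 3.14, 3.14, 3.14].

## Interface

Orientations are given as [roll, pitch, yaw] about the fixed x, y, z axes, in that order (R = Rz(yaw) Ry(pitch) Rx(roll)).
In Python, from bench import robot, snapshot, camera_info, ticket gives the robot as it stands.
- The arm moves only by the shell command python3 -m creep 'ROWS'. ROWS is JSON, a list of rows, each an object with "slide": the shift along the tool's x, y, z in mm, a list of three; "roll": the turn about the tool's y in degrees; "grip": the closure, from 0 (fully open) to 1 (shut). In form: [{"slide": [x, y, z], "roll": roll, "grip": grip}, ...]. A call has 1 to 20 rows; each row is the pose to reach, as a shift and turn from the pose commanded when the call began, along the tool's axes at that moment; what a row does not reach only later rows make up. A row lasts 1/12 s, in which the tool goes at most 41.7 mm and 7.16 degrees, less where a joint would pass 70% of its speed; a pose out of reach is approached as far as the arm can. A call with a gripper value outside its range is refused whole. The fingers move at their own pace and stop on an object; the grip force is fixed at half the most. Time passes only in rows, so rows that repeat a pose let the fingers close. It gives the time, the measured TCP pose, the force and the opening at its end, in the units of the state.
- robot.get_obs(): the state, without advancing time (a new reading comes with each control period).
- snapshot(name): name is "scene" or "top" or "wrist"; returns the picture (480x640x3 uint8, red, green, blue); there is no depth.
- camera_info(name): a dict with "fx", "fy", "cx", "cy" (pixels), "cam_to_world" (4x4, takes a point from camera to world coordinates). Camera axes: x right, y down, z forward; pixel columns grow to the right and rows downward; lengths in m; the calibration is good to about 2 mm. A picture is of the moment at which its call begins: read the wrist's pose just before it. camera_info takes no time and is no camera call; for the wrist camera it gives the pose at the moment of the call.
- ticket.close_job(): hands the job in, once; it reports no verdict.
The state is a dict: "time": time; "joint_positions": joint angles; "qvel": joint speeds; "joint_torque": joint torques, N m; "tool_pos": TCP position; "ee_rot": TCP orientation; "wrist_force": force on the tool from outside, world axes, zero at the start; "wrist_torque": the same for the moment, N m; "width": finger opening in m.
Only numpy, scipy, OpenCV 4.12 (cv2) and the standard library are available. Lean on these libraries where they do the work, as an engineer would, in place of code of your own. Each camera call takes 0.05 s, during which the arm holds its last target.

## Working session

There is one attempt and no reset: what is moved stays moved. The work goes in short steps, Python scripts to look and compute and a shell command to move; the robot and the scene stay as the last step left them, time stands still between calls to the robot, and variables do not carry over. Pictures are saved under pics/ and viewed, and the job is handed in when it is done.

```bash
mkdir -p pics; ls; python3 - <<'E'
from bench import robot,snapshot,camera_info
import cv2,numpy as np
o=robot.get_obs();print({k:np.round(v,3).tolist() for k,v in o.items()})
for n in("top","scene","wrist"):
    c=camera_info(n);print(n,c['fx'],c['cx'],c['cy'],np.round(c['cam_to_world'],3).tolist())
    cv2.imwrite(f'pics/{n}0.png',snapshot(n)[:,:,::-1])
E
```

```text
pics
{'time': 0.0, 'joint_positions': [-1.34, 0.088, 1.372, -0.0, 1.684, -0.103], 'qvel': [-0.003, 0.001, -0.0, 0.001, 0.0, 0.001], 'joint_torque': [0.0, -34.018, -30.242, 0.072, 0.033, -0.0], 'tool_pos': [0.18, -0.519, 0.204], 'ee_rot': [-1.571, 0.002, -1.237], 'wrist_force': [0.514, -0.179, -0.447], 'wrist_torque': [0.038, -0.035, -0.055], 'width': 0.094}
top 521.5103319947416 320.12197030436454 226.85014558365157 [[-0.024, -0.98, 0.198, 0.349], [-1.0, 0.023, -0.009, -0.034], [0.005, -0.198, -0.98, 1.22], [0.0, 0.0, 0.0, 1.0]]
scene 516.6426991315831 315.8283999633551 241.21405373238198 [[-0.014, 0.866, -0.5, 1.145], [1.0, 0.013, -0.004, -0.038], [0.003, -0.5, -0.866, 1.068], [0.0, 0.0, 0.0, 1.0]]
wrist 360.61213713460126 321.2420170406837 236.39514789990807 [[0.326, -0.913, -0.244, 0.25], [-0.945, -0.316, -0.082, -0.494], [-0.002, 0.258, -0.966, 0.385], [0.0, 0.0, 0.0, 1.0]]
```

View pics/top0.png

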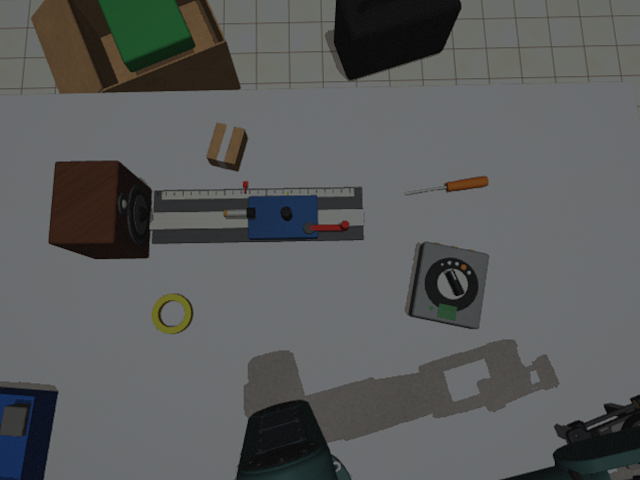

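View pics/scene0.png

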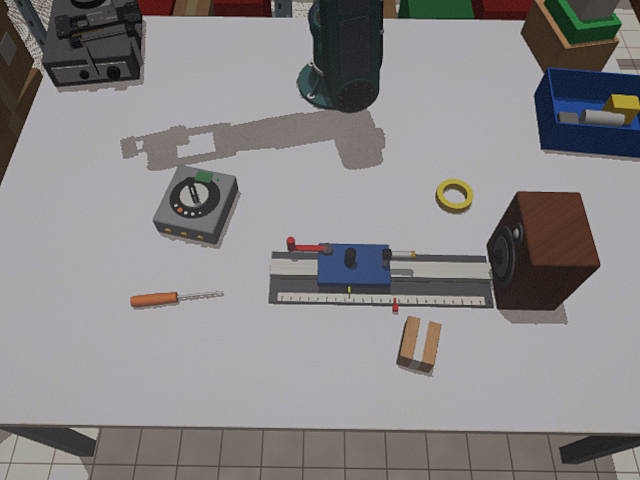

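View pics/wrist0.png

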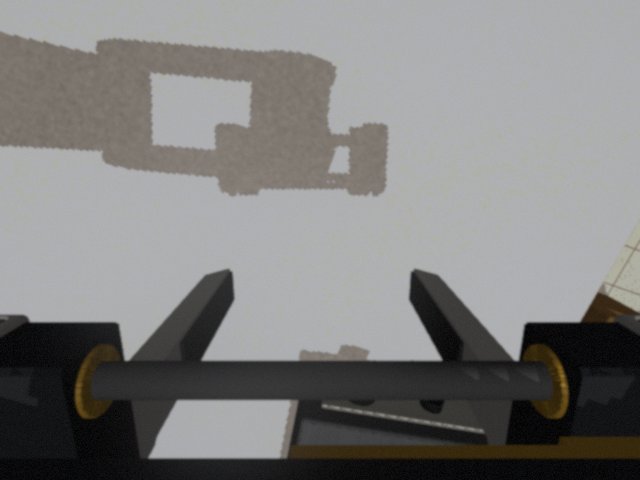

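Top view: the rail lies at rows 190-240 with the post near (287,213), the knob at (346,226), the mark at (246,186) and the dial at (455,283). I'll zoom in on these.

```bash
cat > h.py <<'E'
from bench import robot,snapshot,camera_info
import cv2,numpy as np
def w(cam,u,v,z):
    c=camera_info(cam);T=np.array(c['cam_to_world'])
    d=T[:3,:3]@np.array([(u-c['cx'])/c['fx'],(v-c['cy'])/c['fy'],1.]);p=T[:3,3]
    return p+d*(z-p[2])/d[2]
def px(cam,P):
    c=camera_info(cam);T=np.linalg.inv(np.array(c['cam_to_world']));q=T[:3,:3]@np.array(P)+T[:3,3]
    return np.array([c['fx']*q[0]/q[2]+c['cx'],c['fy']*q[1]/q[2]+c['cy']])
def crop(src,dst,x0,y0,x1,y1,s):
    im=cv2.imread(src)[y0:y1,x0:x1];cv2.imwrite(dst,np.clip(cv2.resize(im,None,fx=s,fy=s,interpolation=cv2.INTER_CUBIC)*1.4,0,255).astype('uint8'))
E
python3 - <<'E'
from h import *
crop('pics/top0.png','pics/tA.png',215,170,375,255,5)
crop('pics/top0.png','pics/tB.png',400,235,500,335,6)
crop('pics/scene0.png','pics/sA.png',260,225,420,325,5)
crop('pics/scene0.png','pics/sB.png',145,160,245,250,6)
E
```

```text
(no output)
```

View pics/tA.png

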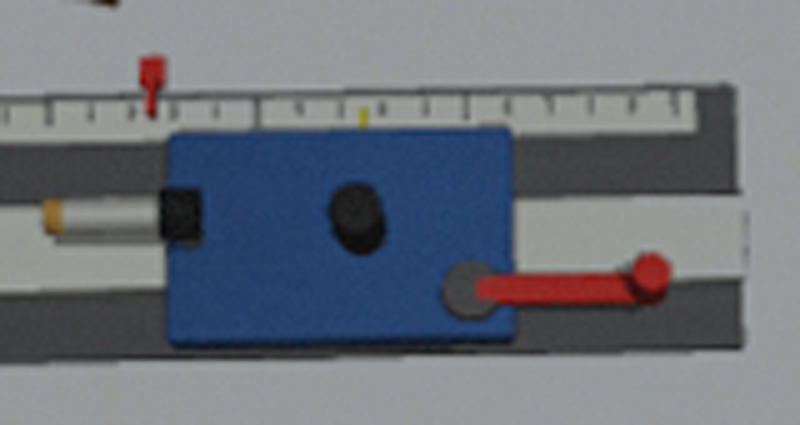

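View pics/tB.png

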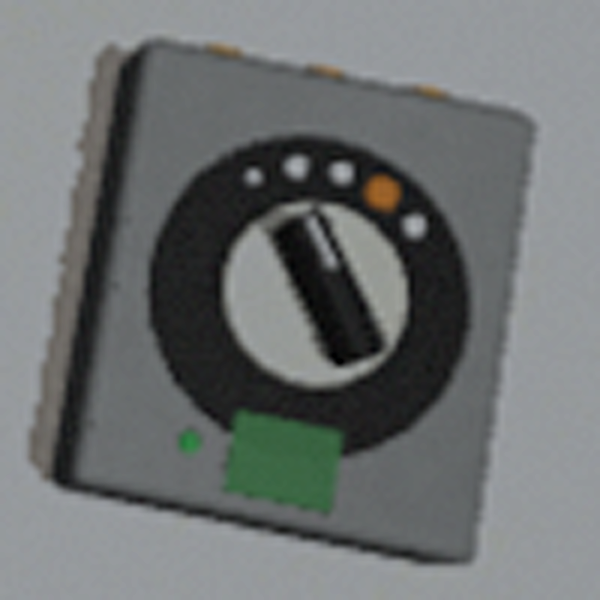

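View pics/sA.png

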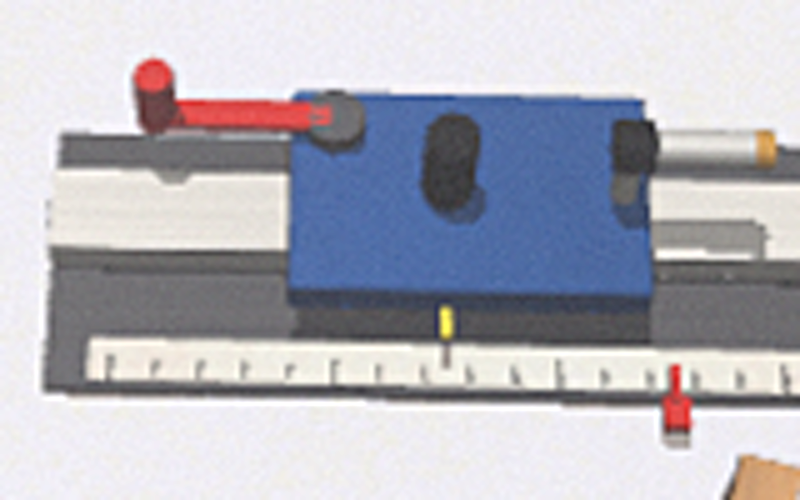

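View pics/sB.png

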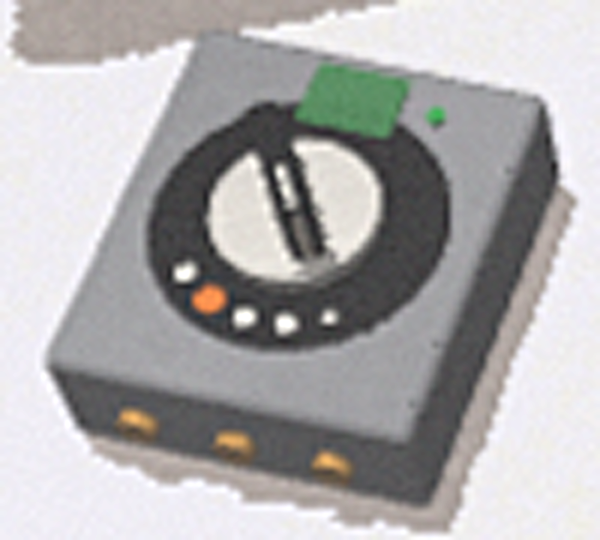

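```bash
python3 - <<'E'
from h import *
def T(a,b,z,n=''): print('top',n,np.round(w('top',215+a/5-.4,170+b/5-.4,z),4))
def S(a,b,z,n=''): print('scn',n,np.round(w('scene',260+a/5-.4,225+b/5-.4,z),4))
T(354,204,.102,'post');S(452,132,.102,'post')
T(651,268,.097,'knob');S(153,75,.097,'knob')
T(468,290,.063,'piv');S(337,118,.063,'piv')
for z in (.02,.03,.04,.05):
  T(364,110,z,'ptr%g'%z);S(446,338,z,'ptr')
for z in (.012,.02,.03): T(152,116,z,'mark%g'%z);S(676,366,z,'mark')
T(170,130,.052,'car');T(168,344,.052,'car');T(512,128,.052);T(515,343,.052)
S(292,93,.052);S(644,100,.052);S(651,299,.052);S(288,293,.052)
T(742,348,.008,'base corner');S(45,390,.008);T(735,86,.008,'bc2');
# rail edges over length
print(w('top',153,243.5,.008),w('top',363.5,241.8,.008))
def B(a,b,z): return w('top',400+a/6-.4,235+b/6-.4,z)
def C(a,b,z): return w('scene',145+a/6-.4,160+b/6-.4,z)
for n,p,z in(('disc',(316,295),.070),('black',(310,293),.061),('gripA',(293,220),.105),('gripB',(360,355),.105),('rest',(254,176),.061),('1',(296,167),.061),('2',(342,172),.061),('3',(382,193),.061),('4',(414,225),.061)):
  print('top',n,np.round(B(*p,z),4))
for n,p,z in(('disc',(296,210),.070),('black',(300,226),.061),('gripA',(273,150),.105),('gripB',(312,258),.105),('rest',(331,317),.061),('1',(286,324),.061),('2',(244,317),.061),('3',(209,299),.061),('4',(184,270),.061)):
  print('scn',n,np.round(C(*p,z),4))
E
```

```text
top post [0.613  0.0308 0.102 ]
scn post [0.611  0.0313 0.102 ]
top knob [ 0.5822 -0.0992  0.097 ]
scn knob [ 0.5819 -0.0978  0.097 ]
top piv [ 0.5811 -0.018   0.063 ]
scn piv [ 0.5831 -0.017   0.063 ]
top ptr0.02 [0.6783 0.0303 0.02  ]
scn ptr [0.6699 0.0325 0.02  ]
top ptr0.03 [0.6755 0.0298 0.03  ]
scn ptr [0.6745 0.0318 0.03  ]
top ptr0.04 [0.6728 0.0293 0.04  ]
scn ptr [0.679  0.0311 0.04  ]
top ptr0.05 [0.67   0.0287 0.05  ]
scn ptr [0.6836 0.0304 0.05  ]
top mark0.012 [0.6798 0.1322 0.012 ]
scn mark [0.6784 0.1349 0.012 ]
top mark0.02 [0.6776 0.1311 0.02  ]
scn mark [0.6819 0.1336 0.02  ]
top mark0.03 [0.6749 0.1297 0.03  ]
scn mark [0.6863 0.1319 0.03  ]
top car [0.662  0.1184 0.052 ]
top car [0.5615 0.119  0.052 ]
top  [ 0.6593 -0.0397  0.052 ]
top  [ 0.5582 -0.0388  0.052 ]
scn  [ 0.5642 -0.0372  0.052 ]
scn  [0.5654 0.1221 0.052 ]
scn  [0.6646 0.1195 0.052 ]
scn  [ 0.6642 -0.0378  0.052 ]
top base corner [ 0.5612 -0.146   0.008 ]
scn  [ 0.6924 -0.1449  0.008 ]
top bc2 [ 0.6894 -0.1479  0.008 ]
[0.56257312 0.34852664 0.008     ] [ 0.55491649 -0.14696538  0.008     ]
top disc [ 0.446 -0.333  0.07 ]
top black [ 0.4475 -0.3332  0.061 ]
top gripA [ 0.47   -0.3177  0.105 ]
top gripB [ 0.4214 -0.338   0.105 ]
top rest [ 0.4915 -0.3155  0.061 ]
top 1 [ 0.4945 -0.3315  0.061 ]
top 2 [ 0.4923 -0.3485  0.061 ]
top 3 [ 0.484  -0.3628  0.061 ]
top 4 [ 0.4718 -0.3738  0.061 ]
scn disc [ 0.4475 -0.3303  0.07  ]
scn black [ 0.4489 -0.3303  0.061 ]
scn gripA [ 0.4442 -0.3325  0.105 ]
scn gripB [ 0.4937 -0.3112  0.105 ]
scn rest [ 0.4913 -0.3128  0.061 ]
scn 1 [ 0.4948 -0.3297  0.061 ]
scn 2 [ 0.4919 -0.3464  0.061 ]
scn 3 [ 0.4838 -0.3611  0.061 ]
scn 4 [ 0.4704 -0.3729  0.061 ]
```

```bash
cat >> h.py <<'E'
def st():
    o=robot.get_obs();print('t%.2f'%o['time'],'tcp',np.round(o['tool_pos'],4),'rpy',np.round(o['ee_rot'],3),'F',np.round(o['wrist_force'],1),'Tq',np.round(o['wrist_torque'],2),'w%.4f'%o['width'],'q6 %.2f'%o['joint_positions'][5]);return o
def rel(*tgts):
    "targets (x,y,z,yaw): slides mm & roll deg from the measured pose"
    from scipy.spatial.transform import Rotation as Ro
    o=st();R=Ro.from_euler('xyz',o['ee_rot']).as_matrix()
    for t in tgts:
        s=R.T@(np.array(t[:3])-o['tool_pos'])*1000
        d=-(t[3]-o['ee_rot'][2]);d=np.degrees((d+np.pi)%(2*np.pi)-np.pi)
        print(np.round(t,3),'slide',np.round(s,1).tolist(),'roll %.1f'%d)
def pic(cam,name,box=None,s=1,g=1.4):
    im=snapshot(cam)[:,:,::-1]
    cv2.imwrite(f'pics/{name}_full.png',im)
    if box: im=im[box[1]:box[3],box[0]:box[2]]
    cv2.imwrite(f'pics/{name}.png',np.clip(cv2.resize(im,None,fx=s,fy=s,interpolation=cv2.INTER_CUBIC)*g,0,255).astype('uint8'))
E
python3 -c "
from h import *
rel((.582,-.0985,.17,-.012),(.582,-.0985,.066,-.012))"
```

```text
t0.15 tcp [ 0.1801 -0.5192  0.2046] rpy [-1.571  0.002 -1.237] F [ 0.4 -0.5  0.4] Tq [ 0.01 -0.01 -0.06] w0.0937 q6 -0.10
[ 0.582 -0.098  0.17  -0.012] slide [-265.8, 35.1, 517.6] roll -70.2
[ 0.582 -0.098  0.066 -0.012] slide [-265.6, 139.1, 517.5] roll -70.2
```

```bash
python3 -m creep '[{"slide":[-266,35,518],"roll":-70,"grip":0.65},{"slide":[-266,35,518],"roll":-70,"grip":0.65},{"slide":[-266,35,518],"roll":-70,"grip":0.65},{"slide":[-266,35,518],"roll":-70,"grip":0.65},{"slide":[-266,35,518],"roll":-70,"grip":0.65},{"slide":[-266,35,518],"roll":-70,"grip":0.65},{"slide":[-266,35,518],"roll":-70,"grip":0.65},{"slide":[-266,35,518],"roll":-70,"grip":0.65},{"slide":[-266,35,518],"roll":-70,"grip":0.65},{"slide":[-266,35,518],"roll":-70,"grip":0.65},{"slide":[-266,35,518],"roll":-70,"grip":0.65},{"slide":[-266,35,518],"roll":-70,"grip":0.65},{"slide":[-266,35,518],"roll":-70,"grip":0.65},{"slide":[-266,35,518],"roll":-70,"grip":0.65},{"slide":[-266,35,518],"roll":-70,"grip":0.65},{"slide":[-266,35,518],"roll":-70,"grip":0.65},{"slide":[-266,35,518],"roll":-70,"grip":0.65},{"slide":[-266,35,518],"roll":-70,"grip":0.65}]'
python3 -c "
from h import *
st();pic('wrist','w1');print(px('wrist',(.582,-.0985,.097)),px('wrist',(.612,.031,.102)))
rel((.582,-.0985,.066,-.012))"
```

```text
time: 1.65
tool_pos: [0.5817, -0.0997, 0.1705]
ee_rot: [-1.571, 0.0, -0.017]
wrist_force: [-0.3, 0.7, -0.3]
width: 0.0332
t1.65 tcp [ 0.5817 -0.0997  0.1705] rpy [-1.571  0.    -0.017] F [-0.3  0.7 -0.3] Tq [-0.02 -0.08 -0.02] w0.0332 q6 -0.25
[322.61741403 245.07387878] [366.8961922   48.15103765]
t1.70 tcp [ 0.5817 -0.0999  0.1707] rpy [-1.571 -0.    -0.017] F [-0.1  0.3 -0.4] Tq [-0.03 -0.05  0.03] w0.0330 q6 -0.25
[ 0.582 -0.098  0.066 -0.012] slide [0.2, 104.7, 1.5] roll -0.3
```

View pics/w1.png

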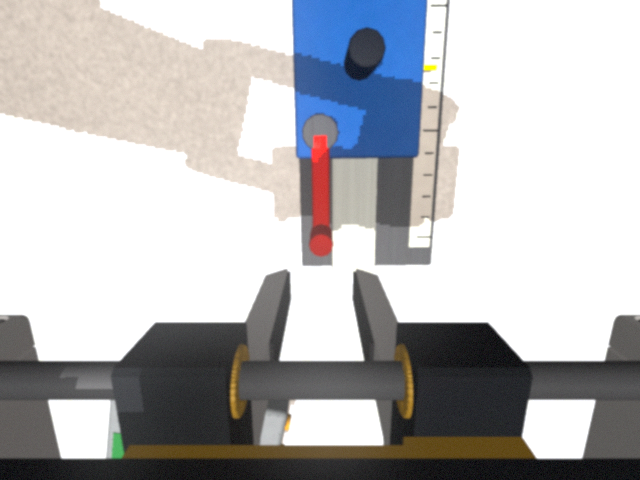

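The knob top shows at (320,243) and the post at (367,47), within 2-3 px of prediction, so I'll descend around the knob.

```bash
python3 -m creep '[{"slide":[0,35,1],"roll":0,"grip":0.65},{"slide":[0,70,1],"roll":0,"grip":0.65},{"slide":[0,104,1],"roll":0,"grip":0.65},{"slide":[0,104,1],"roll":0,"grip":0.65},{"slide":[0,104,1],"roll":0,"grip":0.72},{"slide":[0,104,1],"roll":0,"grip":0.72}]'
python3 - <<'E'
from h import *
st();pic('wrist','w2')
pv=np.array([.582,-.0185])
T=[]
for a in (.2,.4,.6,.8,.95,1.05): 
    d=np.array([-np.sin(a-.0),-np.cos(a)]);p=pv+.08*d;T.append((*p,.066,-.015-a))
rel(*T)
E
```

```text
time: 2.2
tool_pos: [0.5834, -0.0988, 0.0689]
ee_rot: [-1.572, -0.003, -0.017]
wrist_force: [-0.3, -0.3, -0.1]
width: 0.0268
t2.20 tcp [ 0.5834 -0.0988  0.0689] rpy [-1.572 -0.003 -0.017] F [-0.3 -0.3 -0.1] Tq [ 0.01 -0.1   0.02] w0.0268 q6 -0.25
t2.25 tcp [ 0.5842 -0.0988  0.0699] rpy [-1.572 -0.005 -0.016] F [ 0.4 -1.2  0.9] Tq [-0.04 -0.05 -0.02] w0.0264 q6 -0.25
[ 0.566 -0.097  0.066 -0.215] slide [-18.1, 3.8, 1.6] roll 11.4
[ 0.551 -0.092  0.066 -0.415] slide [-33.5, 3.7, 6.1] roll 22.8
[ 0.537 -0.085  0.066 -0.615] slide [-47.6, 3.6, 13.5] roll 34.3
[ 0.525 -0.074  0.066 -0.815] slide [-60.0, 3.5, 23.6] roll 45.8
[ 0.517 -0.065  0.066 -0.965] slide [-67.8, 3.5, 32.7] roll 54.4
[ 0.513 -0.058  0.066 -1.065] slide [-72.3, 3.4, 39.3] roll 60.1
```

View pics/w2.png

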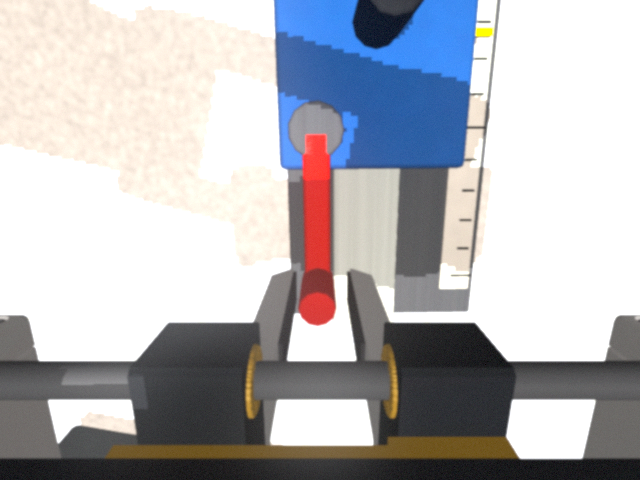

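```bash
python3 -m creep '[{"slide":[-9,0,0.5],"roll":5.7,"grip":0.72},{"slide":[-18,0,1.5],"roll":11,"grip":0.72},{"slide":[-26,0,3.5],"roll":17,"grip":0.72},{"slide":[-34,0,6],"roll":23,"grip":0.72},{"slide":[-41,0,9.5],"roll":29,"grip":0.72},{"slide":[-48,0,13.5],"roll":34,"grip":0.72}]'
python3 - <<'E'
from h import *
st();pic('wrist','w3');pic('top','t3',(215,170,375,290),5)
pv=np.array([.582,-.0185])
T=[]
for a in (.6,.7,.8,.9,1.0,1.05): 
    d=np.array([-np.sin(a-.0),-np.cos(a)]);p=pv+.08*d;T.append((*p,.069,-.015-a))
rel(*T)
E
```

```text
time: 2.75
tool_pos: [0.5371, -0.0849, 0.0703]
ee_rot: [-1.569, -0.008, -0.614]
wrist_force: [1.3, -1.5, -0.7]
width: 0.0263
t2.75 tcp [ 0.5371 -0.0849  0.0703] rpy [-1.569 -0.008 -0.614] F [ 1.3 -1.5 -0.7] Tq [-0.32 -0.34 -0.07] w0.0263 q6 0.35
t2.85 tcp [ 0.5362 -0.084   0.07  ] rpy [-1.569 -0.006 -0.608] F [ 0.7 -0.   0.4] Tq [-0.   -0.06  0.05] w0.0263 q6 0.35
[ 0.537 -0.085  0.069 -0.615] slide [0.8, 1.0, -0.1] roll 0.4
[ 0.53  -0.08   0.069 -0.715] slide [-7.2, 1.0, 0.2] roll 6.1
[ 0.525 -0.074  0.069 -0.815] slide [-15.1, 0.9, 1.3] roll 11.8
[ 0.519 -0.068  0.069 -0.915] slide [-22.8, 0.9, 3.3] roll 17.6
[ 0.515 -0.062  0.069 -1.015] slide [-30.4, 0.9, 5.9] roll 23.3
[ 0.513 -0.058  0.069 -1.065] slide [-34.0, 0.8, 7.6] roll 26.2
```

View pics/w3.png

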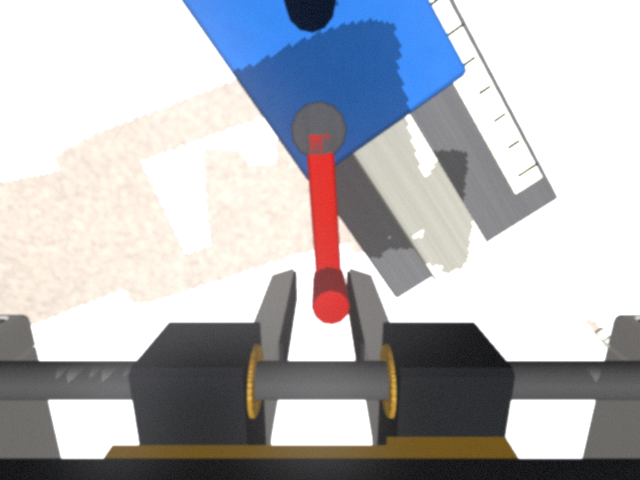

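View pics/t3.png

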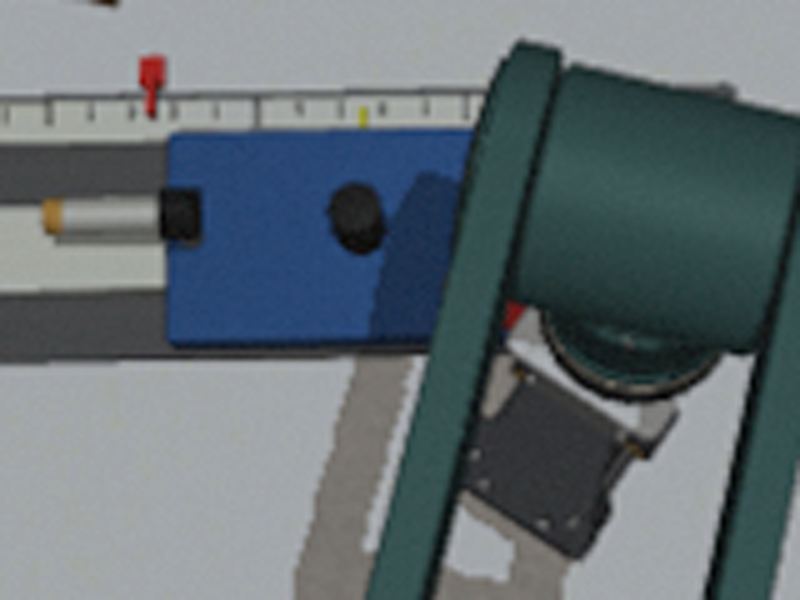

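The lever follows: the knob sits between the fingers at (330,300), at about 0.55 rad, and the carriage hasn't moved. I'll carry on to the end stop.

```bash
python3 -m creep '[{"slide":[-7,1,0],"roll":6,"grip":0.72},{"slide":[-15,1,1.3],"roll":12,"grip":0.72},{"slide":[-23,1,3.3],"roll":17.6,"grip":0.72},{"slide":[-30,1,6],"roll":23.3,"grip":0.72},{"slide":[-32,1,7],"roll":24.5,"grip":0.72},{"slide":[-32,1,7],"roll":24.5,"grip":0.72}]'
python3 - <<'E'
from h import *
st();pic('wrist','w4')
E
```

```text
time: 3.35
tool_pos: [0.514, -0.0598, 0.0677]
ee_rot: [-1.568, -0.003, -1.033]
wrist_force: [0.4, -0.1, 1.8]
width: 0.0263
t3.35 tcp [ 0.514  -0.0598  0.0677] rpy [-1.568 -0.003 -1.033] F [ 0.4 -0.1  1.8] Tq [-0.2  -0.15 -0.05] w0.0263 q6 0.81
```

View pics/w4.png

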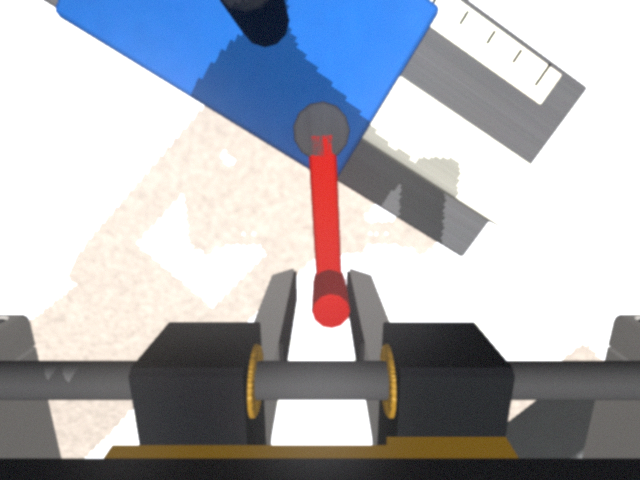

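The lever is swung fully out at about 1.0 rad. Next I'll lift and go to the post, with the jaws along the rail.

```bash
python3 - <<'E'
from h import *
rel((.514,-.06,.15,-1.033),(.612,.031,.15,-1.585),(.612,.031,.069,-1.585))
E
```

```text
t3.40 tcp [ 0.5139 -0.0598  0.0672] rpy [-1.568 -0.003 -1.033] F [ 0.2 -1.5 -0.2] Tq [-0.28 -0.18 -0.02] w0.0265 q6 0.81
[ 0.514 -0.06   0.15  -1.033] slide [0.4, -82.8, 0.2] roll 0.0
[ 0.612  0.031  0.15  -1.585] slide [-27.5, -82.5, 131.0] roll 31.6
[ 0.612  0.031  0.069 -1.585] slide [-27.7, -1.5, 130.7] roll 31.6
```

```bash
python3 -m creep '[{"slide":[0,-30,0],"roll":0,"grip":0.7},{"slide":[0,-60,0],"roll":0,"grip":0.65},{"slide":[0,-83,0],"roll":0,"grip":0.5},{"slide":[-8,-83,36],"roll":7,"grip":0.5},{"slide":[-16,-83,72],"roll":14,"grip":0.5},{"slide":[-24,-83,108],"roll":21,"grip":0.5},{"slide":[-27.5,-83,131],"roll":28,"grip":0.5},{"slide":[-27.5,-83,131],"roll":31.6,"grip":0.5},{"slide":[-27.5,-83,131],"roll":31.6,"grip":0.5}]'
python3 - <<'E'
from h import *
pic('wrist','w5');print(px('wrist',(.612,.031,.102)))
rel((.612,.031,.069,-1.585))
E
```

```text
time: 4.15
tool_pos: [0.6119, 0.0322, 0.1476]
ee_rot: [-1.572, 0.001, -1.584]
wrist_force: [-0.1, 0.3, 0.1]
width: 0.047
[323.66808131 255.6423249 ]
t4.20 tcp [0.6113 0.0315 0.1478] rpy [-1.572  0.    -1.584] F [ 0.1 -0.5  0. ] Tq [-0.01  0.05 -0.04] w0.0472 q6 1.54
[ 0.612  0.031  0.069 -1.585] slide [0.5, 78.8, 0.8] roll 0.1
```

View pics/w5.png

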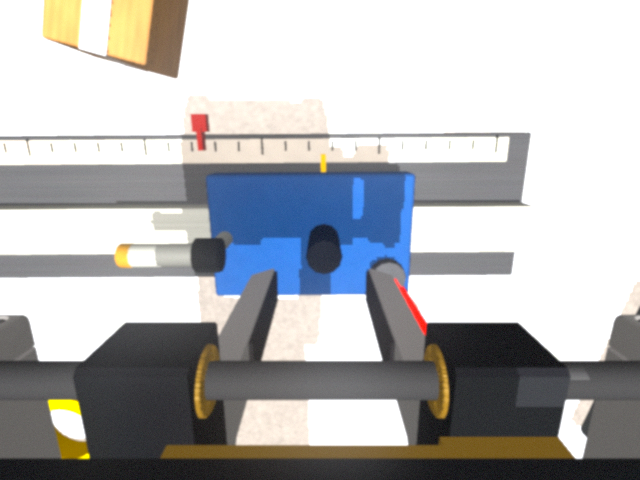

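The post top at (323,256) matches the prediction of (324,256). Descending and gripping.

```bash
python3 -m creep '[{"slide":[0,30,1],"roll":0,"grip":0.5},{"slide":[0,60,1],"roll":0,"grip":0.5},{"slide":[0,79,1],"roll":0,"grip":0.5},{"slide":[0,79,1],"roll":0,"grip":0.5},{"slide":[0,79,1],"roll":0,"grip":1},{"slide":[0,79,1],"roll":0,"grip":1},{"slide":[0,79,1],"roll":0,"grip":1},{"slide":[0,79,1],"roll":0,"grip":1}]'
python3 - <<'E'
from h import *
pic('wrist','w6')
o=st();p=o['tool_pos'];d=np.array([.0125,1,0]);
rel((*(p+.1025*d),-1.585))
E
```

```text
time: 4.87
tool_pos: [0.6135, 0.0307, 0.072]
ee_rot: [-1.567, -0.001, -1.587]
wrist_force: [0.4, -6.0, 3.9]
width: 0.0238
t4.92 tcp [0.6135 0.0306 0.072 ] rpy [-1.567e+00 -1.000e-03 -1.588e+00] F [-0.8 -1.2  2.3] Tq [-0.08  0.03  0.02] w0.0235 q6 1.55
t4.92 tcp [0.6135 0.0306 0.072 ] rpy [-1.567e+00 -1.000e-03 -1.588e+00] F [-0.8 -1.2  2.3] Tq [-0.08  0.03  0.02] w0.0235 q6 1.55
[ 0.615  0.133  0.072 -1.585] slide [-102.5, -0.1, -0.4] roll -0.1
```

View pics/w6.png

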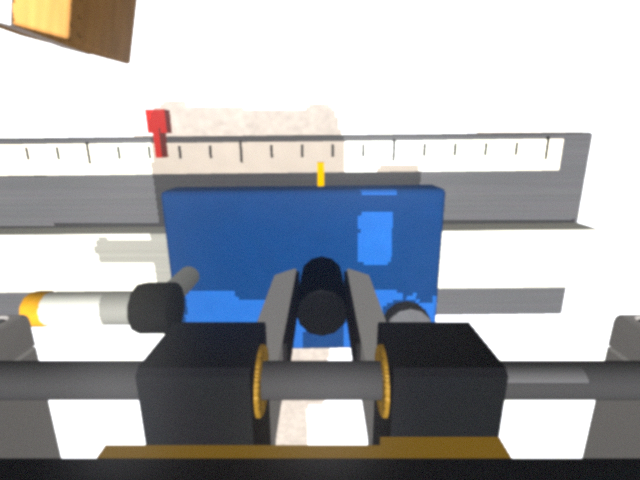

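The post is gripped at 23.5 mm. Sliding 102 mm.

```bash
python3 -m creep '[{"slide":[-10,0,0],"roll":0,"grip":1},{"slide":[-22,0,0],"roll":0,"grip":1},{"slide":[-36,0,0],"roll":0,"grip":1},{"slide":[-50,0,0],"roll":0,"grip":1},{"slide":[-64,0,0],"roll":0,"grip":1},{"slide":[-78,0,0],"roll":0,"grip":1},{"slide":[-90,0,0],"roll":0,"grip":1},{"slide":[-98,0,0],"roll":0,"grip":1},{"slide":[-102,0,0],"roll":0,"grip":1},{"slide":[-102,0,0],"roll":0,"grip":1},{"slide":[-102,0,0],"roll":0,"grip":1}]'
python3 - <<'E'
from h import *
st();pic('wrist','w7');pic('scene','s7',(330,200,450,340),4)
E
```

```text
time: 5.83
tool_pos: [0.6142, 0.1322, 0.072]
ee_rot: [-1.569, -0.002, -1.587]
wrist_force: [-3.1, -2.9, 5.8]
width: 0.0237
t5.83 tcp [0.6142 0.1322 0.072 ] rpy [-1.569 -0.002 -1.587] F [-3.1 -2.9  5.8] Tq [-0.48  0.55  0.01] w0.0237 q6 1.71
```

View pics/w7.png

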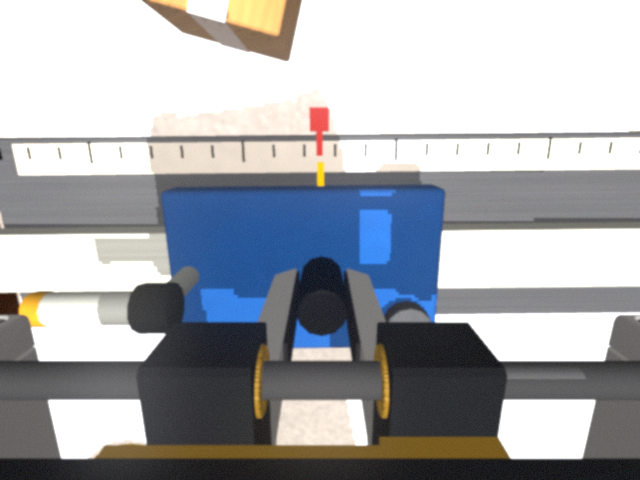

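View pics/s7.png

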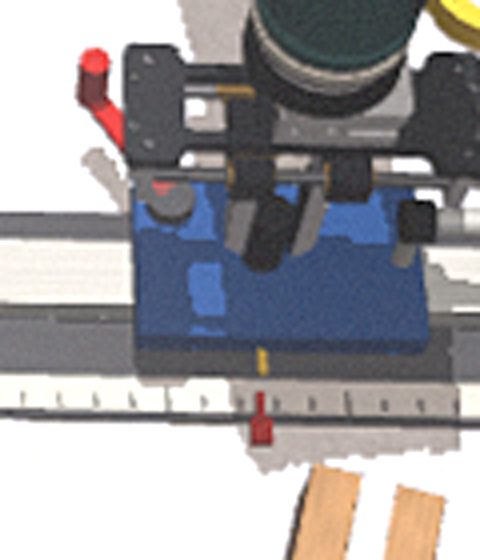

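Pointer and mark line up: wrist columns 320.5 vs 319.5, and the scene agrees within 1 px. I'll release and return to the knob.

```bash
python3 - <<'E'
from h import *
rel((.6142,.1322,.15,-1.587),(.517,.039,.15,-1.02),(.517,.039,.069,-1.02))
E
python3 -m creep '[{"slide":[0,0,0],"roll":0,"grip":0.6},{"slide":[0,0,0],"roll":0,"grip":0.5},{"slide":[0,0,0],"roll":0,"grip":0.5},{"slide":[0,-30,0],"roll":0,"grip":0.5},{"slide":[0,-60,0],"roll":0,"grip":0.5},{"slide":[0,-79,0],"roll":0,"grip":0.5}]'
python3 - <<'E'
from h import *
pic('wrist','w8')
rel((.517,.039,.15,-1.02),(.517,.039,.069,-1.02))
E
```

```text
t5.93 tcp [0.6142 0.1323 0.072 ] rpy [-1.569 -0.002 -1.588] F [-3.3 -2.8  5.7] Tq [-0.48  0.51  0.01] w0.0238 q6 1.71
[ 0.614  0.132  0.15  -1.587] slide [0.2, -78.0, 0.1] roll -0.0
[ 0.517  0.039  0.15  -1.02 ] slide [95.0, -78.0, -95.5] roll -32.5
[ 0.517  0.039  0.069 -1.02 ] slide [94.9, 3.0, -95.6] roll -32.5
time: 6.43
tool_pos: [0.6146, 0.1333, 0.151]
ee_rot: [-1.568, 0.001, -1.588]
wrist_force: [1.2, 0.9, -0.1]
width: 0.0469
t6.48 tcp [0.6168 0.1337 0.1557] rpy [-1.56   0.002 -1.587] F [1.1 0.5 2.3] Tq [ 0.1  -0.07 -0.02] w0.0466 q6 1.71
[ 0.517  0.039  0.15  -1.02 ] slide [96.3, 4.5, -98.3] roll -32.5
[ 0.517  0.039  0.069 -1.02 ] slide [96.5, 85.5, -99.1] roll -32.5
```

View pics/w8.png

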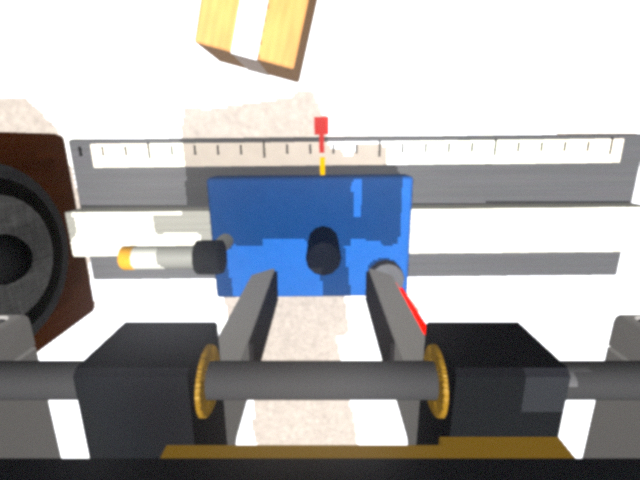

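Still aligned after release, with the mark at u=321.5 and the pointer at 322.5. Next I'll move above the knob.

```bash
python3 -m creep '[{"slide":[25,2,-25],"roll":-7,"grip":0.62},{"slide":[50,2,-50],"roll":-14,"grip":0.62},{"slide":[75,2,-75],"roll":-21,"grip":0.62},{"slide":[96,2,-98],"roll":-28,"grip":0.62},{"slide":[96,2,-98],"roll":-32.5,"grip":0.62},{"slide":[96,2,-98],"roll":-32.5,"grip":0.62},{"slide":[96,2,-98],"roll":-32.5,"grip":0.62}]'
python3 - <<'E'
from h import *
pic('wrist','w9');print(px('wrist',(.517,.039,.097)))
rel((.517,.039,.069,-1.02))
E
```

```text
time: 7.07
tool_pos: [0.5143, 0.0388, 0.1462]
ee_rot: [-1.57, 0.0, -1.023]
wrist_force: [-0.2, -0.1, -0.2]
width: 0.0359
[325.0420383 253.083951 ]
t7.12 tcp [0.5146 0.039  0.1462] rpy [-1.571  0.    -1.022] F [ 0.4  0.8 -0.4] Tq [ 0.02 -0.02  0.02] w0.0356 q6 0.99
[ 0.517  0.039  0.069 -1.02 ] slide [1.3, 77.2, 2.0] roll -0.1
```

View pics/w9.png

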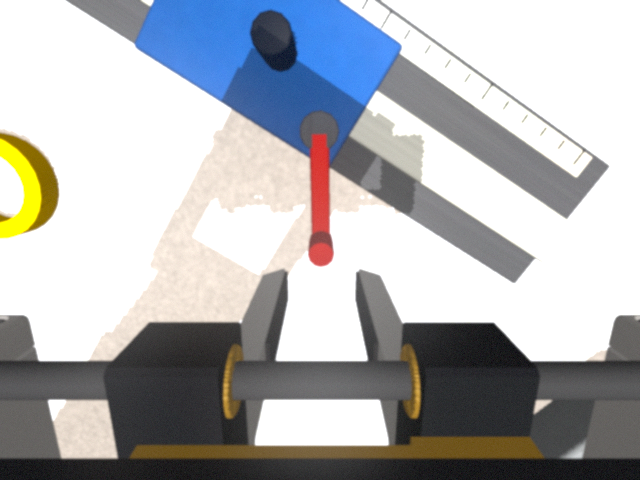

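```bash
python3 -m creep '[{"slide":[0,30,2],"roll":0,"grip":0.62},{"slide":[0,60,2],"roll":0,"grip":0.62},{"slide":[0,77,2],"roll":0,"grip":0.62},{"slide":[0,77,2],"roll":0,"grip":0.72},{"slide":[0,77,2],"roll":0,"grip":0.72},{"slide":[0,77,2],"roll":0,"grip":0.72}]'
python3 - <<'E'
from h import *
pic('wrist','w10')
from scipy.spatial.transform import Rotation as Ro
o=st()
# pivot from TCP and lever angle ~1.0 (arm vertical in wrist image => tool z along arm)
pv=np.array([.583,.083])
T=[]
for a in (.9,.8,.7,.6,.5,.4,.3,.2,.1,0.,-.03):
    th=a+.012; p=pv+.08*np.array([-np.sin(th),-np.cos(th)]);T.append((*p,.069,-.0-th))
rel(*T)
E
```

```text
time: 7.62
tool_pos: [0.5173, 0.0401, 0.0707]
ee_rot: [-1.569, -0.001, -1.02]
wrist_force: [-0.0, 0.8, 0.7]
width: 0.0263
t7.67 tcp [0.5177 0.04   0.0713] rpy [-1.568 -0.002 -1.02 ] F [-0.   0.2  0.5] Tq [-0.01 -0.01 -0.01] w0.0262 q6 0.99
t7.67 tcp [0.5177 0.04   0.0713] rpy [-1.568 -0.002 -1.02 ] F [-0.   0.2  0.5] Tq [-0.01 -0.01 -0.01] w0.0262 q6 0.99
[ 0.52   0.034  0.069 -0.912] slide [6.2, 2.3, -1.4] roll -6.2
[ 0.525  0.028  0.069 -0.812] slide [14.1, 2.3, -0.1] roll -11.9
[ 0.531  0.022  0.069 -0.712] slide [21.8, 2.3, 1.9] roll -17.7
[ 0.537  0.018  0.069 -0.612] slide [29.3, 2.4, 4.7] roll -23.4
[ 0.544  0.013  0.069 -0.512] slide [36.5, 2.4, 8.3] roll -29.1
[ 0.551  0.01   0.069 -0.412] slide [43.3, 2.4, 12.5] roll -34.9
[ 0.558  0.007  0.069 -0.312] slide [49.6, 2.4, 17.4] roll -40.6
[ 0.566  0.005  0.069 -0.212] slide [55.4, 2.5, 22.9] roll -46.3
[ 0.574  0.004  0.069 -0.112] slide [60.6, 2.5, 29.0] roll -52.1
[ 0.582  0.003  0.069 -0.012] slide [65.2, 2.5, 35.5] roll -57.8
[0.584 0.003 0.069 0.018] slide [66.5, 2.5, 37.6] roll -59.5
```

View pics/w10.png

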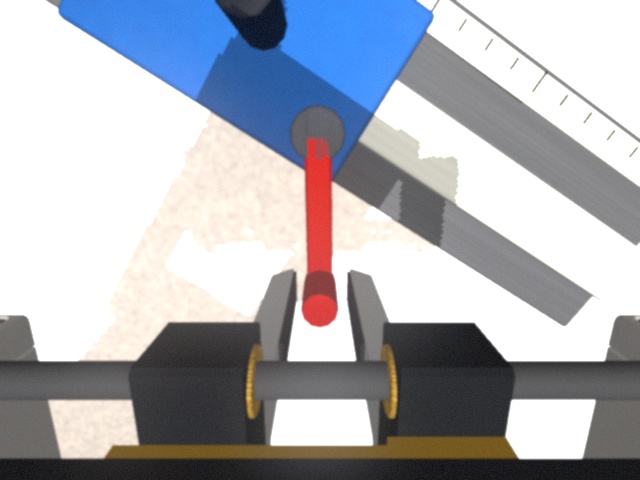

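```bash
python3 -m creep '[{"slide":[7,0,-0.5],"roll":-6,"grip":0.72},{"slide":[14,0,0],"roll":-12,"grip":0.72},{"slide":[22,0,2],"roll":-17.7,"grip":0.72},{"slide":[29,0,4.7],"roll":-23.4,"grip":0.72},{"slide":[36.5,0,8.3],"roll":-29,"grip":0.72},{"slide":[43,0,12.5],"roll":-35,"grip":0.72},{"slide":[49.6,0,17.4],"roll":-40.6,"grip":0.72},{"slide":[55.4,0,22.9],"roll":-46.3,"grip":0.72},{"slide":[60.6,0,29],"roll":-52,"grip":0.72},{"slide":[60.6,0,29],"roll":-52,"grip":0.72}]'
python3 - <<'E'
from h import *
pic('wrist','w11')
rel((.582,.003,.069,-.01),(.586,.003,.069,-.01),(.590,.003,.069,-.01))
E
```

```text
time: 8.5
tool_pos: [0.5745, 0.0031, 0.0714]
ee_rot: [-1.571, -0.004, -0.112]
wrist_force: [0.1, -0.6, -0.6]
width: 0.0265
t8.55 tcp [0.574  0.0031 0.0712] rpy [-1.571 -0.003 -0.115] F [ 0.1 -0.1  0.2] Tq [-0.02 -0.11 -0.02] w0.0264 q6 0.02
[ 0.582  0.003  0.069 -0.01 ] slide [8.0, 2.2, 0.8] roll -6.0
[ 0.586  0.003  0.069 -0.01 ] slide [12.0, 2.2, 1.3] roll -6.0
[ 0.59   0.003  0.069 -0.01 ] slide [15.9, 2.2, 1.8] roll -6.0
```

View pics/w11.png

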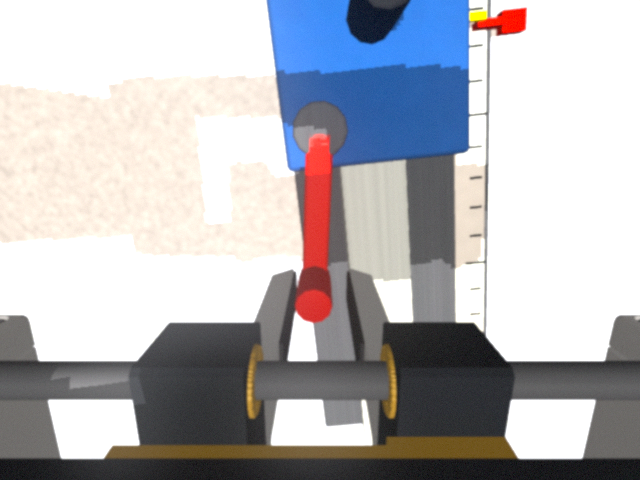

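```bash
python3 -m creep '[{"slide":[5,0,0.5],"roll":-3,"grip":0.72},{"slide":[9,0,1],"roll":-6,"grip":0.72},{"slide":[12,0,1],"roll":-6,"grip":0.72},{"slide":[14,0,1.5],"roll":-6,"grip":0.72},{"slide":[14,0,1.5],"roll":-6,"grip":0.72}]'
python3 - <<'E'
from h import *
st();pic('wrist','w12')
E
```

```text
time: 8.97
tool_pos: [0.5863, 0.0029, 0.07]
ee_rot: [-1.571, 0.0, -0.01]
wrist_force: [-3.9, -0.3, 1.9]
width: 0.0266
t8.97 tcp [0.5863 0.0029 0.07  ] rpy [-1.571  0.    -0.01 ] F [-3.9 -0.3  1.9] Tq [-0.19  0.45 -0.04] w0.0266 q6 -0.08
```

View pics/w12.png

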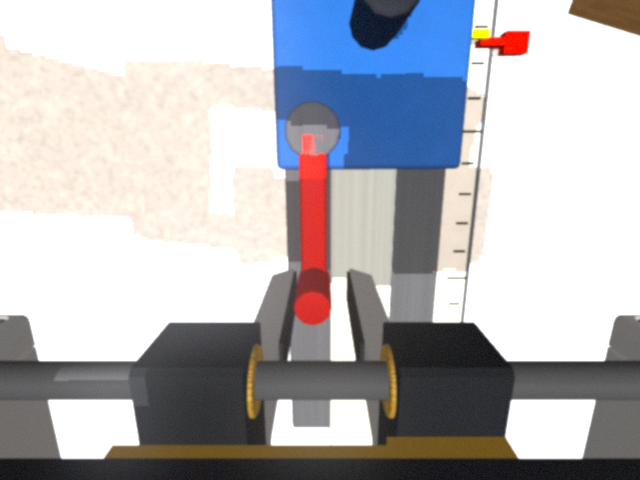

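```bash
python3 -m creep '[{"slide":[2,0,0],"roll":0,"grip":0.72},{"slide":[4,0,0],"roll":0,"grip":0.72},{"slide":[4,0,0],"roll":0,"grip":0.72}]'
python3 - <<'E'
from h import *
st();pic('wrist','w13',(240,80,400,340),2.3);pic('scene','s13',(300,200,450,340),4)
E
```

```text
time: 9.27
tool_pos: [0.5865, 0.0031, 0.0695]
ee_rot: [-1.571, 0.009, -0.009]
wrist_force: [-13.2, -0.9, 7.6]
width: 0.0265
t9.27 tcp [0.5865 0.0031 0.0695] rpy [-1.571  0.009 -0.009] F [-13.2  -0.9   7.6] Tq [-0.3   2.21  0.02] w0.0265 q6 -0.08
```

View pics/w13.png

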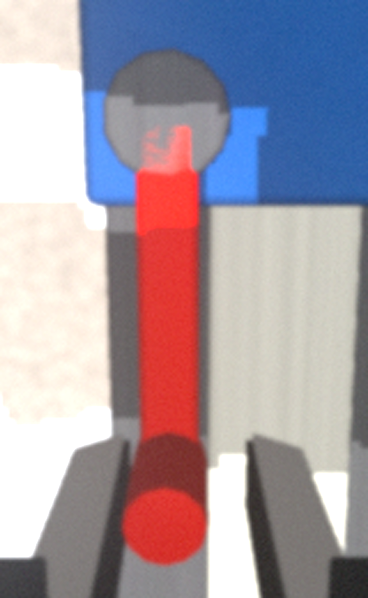

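View pics/s13.png

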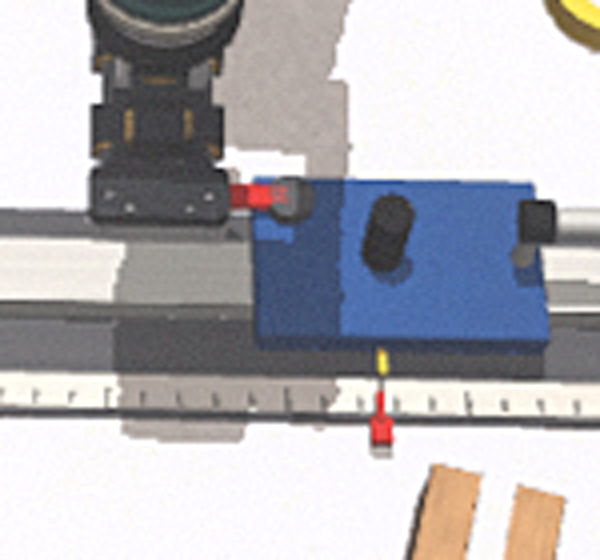

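Locked: 13 N of push produces no more motion, and the arm is in line with the rail. Backing off, lifting and heading for the dial.

```bash
python3 -m creep '[{"slide":[-4,0,0],"roll":0,"grip":0.68},{"slide":[-7,0,0],"roll":0,"grip":0.65},{"slide":[-7,0,0],"roll":0,"grip":0.65},{"slide":[-7,-30,0],"roll":0,"grip":0.65},{"slide":[-7,-60,0],"roll":0,"grip":0.65},{"slide":[-7,-95,0],"roll":0,"grip":0.65}]'
python3 - <<'E'
from h import *
st();pic('wrist','w14')
rel((.4465,-.332,.165,-1.187))
E
```

```text
time: 9.87
tool_pos: [0.5829, 0.0035, 0.1636]
ee_rot: [-1.57, 0.003, -0.009]
wrist_force: [0.2, -0.5, 0.5]
width: 0.0326
t9.87 tcp [0.5829 0.0035 0.1636] rpy [-1.57   0.003 -0.009] F [ 0.2 -0.5  0.5] Tq [-0.05 -0.16  0.02] w0.0326 q6 -0.08
t9.92 tcp [0.5874 0.0031 0.1739] rpy [-1.572 -0.014 -0.008] F [1.2 0.  4.9] Tq [-0.09 -0.14 -0.01] w0.0329 q6 -0.08
[ 0.446 -0.332  0.165 -1.187] slide [-138.1, 7.3, -336.3] roll 67.5
```

View pics/w14.png

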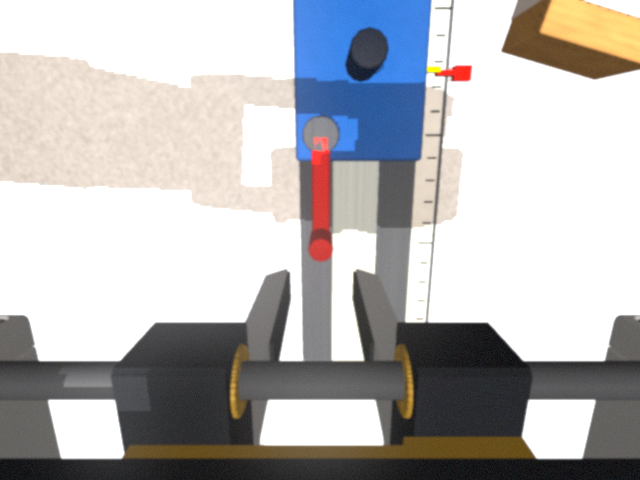

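The lever is in line with the rail. Moving above the dial.

```bash
python3 -m creep '[{"slide":[-14,0,-33],"roll":7,"grip":0.6},{"slide":[-28,0,-67],"roll":14,"grip":0.5},{"slide":[-42,0,-101],"roll":21,"grip":0.5},{"slide":[-55,0,-134],"roll":28,"grip":0.5},{"slide":[-69,0,-168],"roll":35,"grip":0.5},{"slide":[-83,0,-202],"roll":42,"grip":0.5},{"slide":[-96,0,-235],"roll":49,"grip":0.5},{"slide":[-110,0,-269],"roll":56,"grip":0.5},{"slide":[-124,0,-303],"roll":62,"grip":0.5},{"slide":[-136,0,-336],"roll":67.5,"grip":0.5},{"slide":[-136,0,-336],"roll":67.5,"grip":0.5},{"slide":[-136,0,-336],"roll":67.5,"grip":0.5},{"slide":[-136,0,-336],"roll":67.5,"grip":0.5}]'
python3 - <<'E'
from h import *
st();pic('wrist','w15');pic('top','t15',(215,150,375,255),5)
print(px('wrist',(.4465,-.332,.105)))
rel((.4465,-.332,.076,-1.187))
E
```

```text
time: 11.0
tool_pos: [0.4451, -0.3314, 0.1644]
ee_rot: [-1.57, 0.0, -1.186]
wrist_force: [-0.1, 0.5, 0.3]
width: 0.0469
t11.00 tcp [ 0.4451 -0.3314  0.1644] rpy [-1.57   0.    -1.186] F [-0.1  0.5  0.3] Tq [-0.02 -0.    0.02] w0.0469 q6 0.44
[325.46315398 250.60794468]
t11.10 tcp [ 0.4455 -0.3306  0.1645] rpy [-1.57  -0.    -1.184] F [-0.5 -0.3  0.7] Tq [-0.02  0.02  0.02] w0.0468 q6 0.44
[ 0.446 -0.332  0.076 -1.187] slide [1.7, 88.5, 0.4] roll 0.2
```

View pics/w15.png

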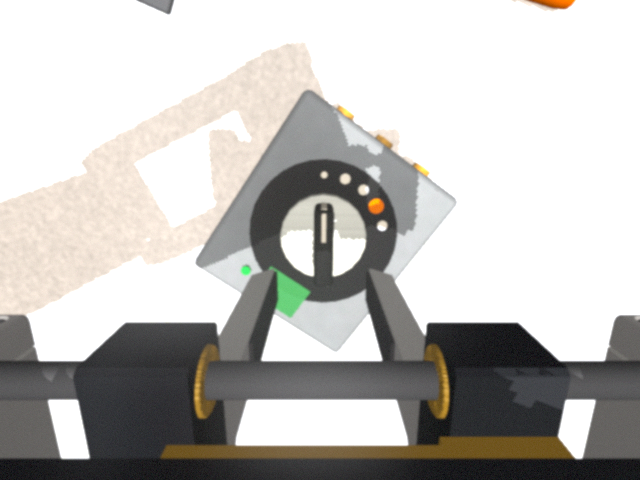

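View pics/t15.png

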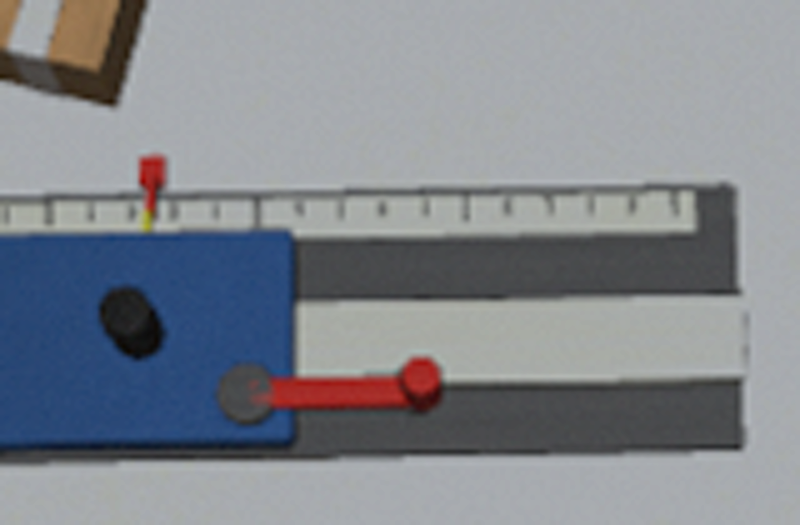

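```bash
python3 - <<'E'
from h import *
a=w('top',215+147.5/5-.4,150+211/5-.4,.032);b=w('top',215+151/5-.4,150+212/5-.4,.014);print(a,b,a-b)
a=w('scene',300+382/4-.4,200+374/4-.4,.032);b=w('scene',300+380/4-.4,200+392/4-.4,.014);print(a,b,a-b)
E
python3 -m creep '[{"slide":[1,30,0.5],"roll":0,"grip":0.5},{"slide":[1,60,0.5],"roll":0,"grip":0.5},{"slide":[1,88,0.5],"roll":0,"grip":0.5},{"slide":[1,88,0.5],"roll":0,"grip":0.5},{"slide":[1,88,0.5],"roll":0,"grip":0.5}]'
python3 - <<'E'
from h import *
st();pic('wrist','w16')
E
```

```text
[0.67683184 0.13159896 0.032     ] [0.68126958 0.13243327 0.014     ] [-0.00443774 -0.00083431  0.018     ]
[0.67600465 0.13297823 0.032     ] [0.67876155 0.13414932 0.014     ] [-0.0027569  -0.00117108  0.018     ]
time: 11.52
tool_pos: [0.4459, -0.3307, 0.0758]
ee_rot: [-1.571, 0.002, -1.184]
wrist_force: [-0.1, 0.0, 0.4]
width: 0.0467
t11.52 tcp [ 0.4459 -0.3307  0.0758] rpy [-1.571  0.002 -1.184] F [-0.1  0.   0.4] Tq [ 0.01  0.03 -0.03] w0.0467 q6 0.44
```

View pics/w16.png

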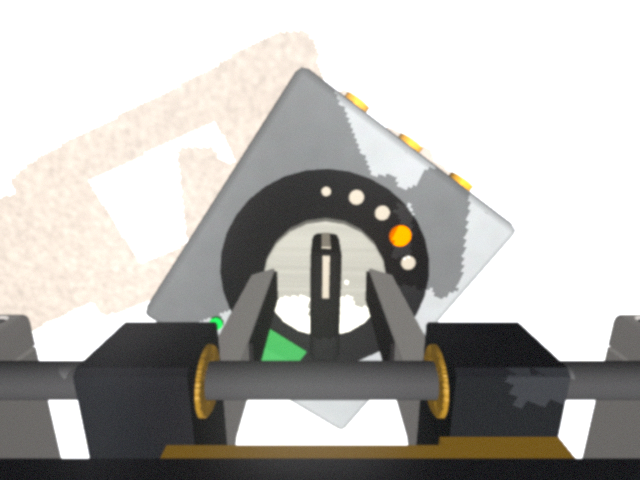

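Both cameras put pointer and mark about 1 mm apart. The bar is between the fingers, upright at u≈325 with the finger centre at 322. Closing.

```bash
python3 -m creep '[{"slide":[1,0,0],"roll":0,"grip":0.7},{"slide":[1,0,0],"roll":0,"grip":1},{"slide":[1,0,0],"roll":0,"grip":1},{"slide":[1,0,0],"roll":0,"grip":1},{"slide":[1,0,0],"roll":0,"grip":1}]'
python3 -c "
from h import *
st()"
python3 -m creep '[{"slide":[1,0,0],"roll":4,"grip":1},{"slide":[1,0,0],"roll":8,"grip":1},{"slide":[1,0,0],"roll":12,"grip":1},{"slide":[1,0,0],"roll":16,"grip":1},{"slide":[1,0,0],"roll":20,"grip":1},{"slide":[1,0,0],"roll":24,"grip":1},{"slide":[1,0,0],"roll":28,"grip":1},{"slide":[1,0,0],"roll":30,"grip":1},{"slide":[1,0,0],"roll":30,"grip":1}]'
python3 - <<'E'
from h import *
st();pic('wrist','w17')
E
```

```text
time: 11.98
tool_pos: [0.446, -0.3335, 0.0769]
ee_rot: [-1.571, -0.001, -1.186]
wrist_force: [0.1, -0.7, 0.1]
width: 0.0167
t11.98 tcp [ 0.446  -0.3335  0.0769] rpy [-1.571e+00 -1.000e-03 -1.186e+00] F [ 0.1 -0.7  0.1] Tq [-0.05  0.04 -0.04] w0.0167 q6 0.44
time: 12.73
tool_pos: [0.4454, -0.332, 0.0767]
ee_rot: [-1.574, 0.004, -1.71]
wrist_force: [-3.0, 6.3, 2.2]
width: 0.0138
t12.73 tcp [ 0.4454 -0.332   0.0767] rpy [-1.574  0.004 -1.71 ] F [-3.   6.3  2.2] Tq [1.02 0.41 0.14] w0.0138 q6 0.97
```

View pics/w17.png

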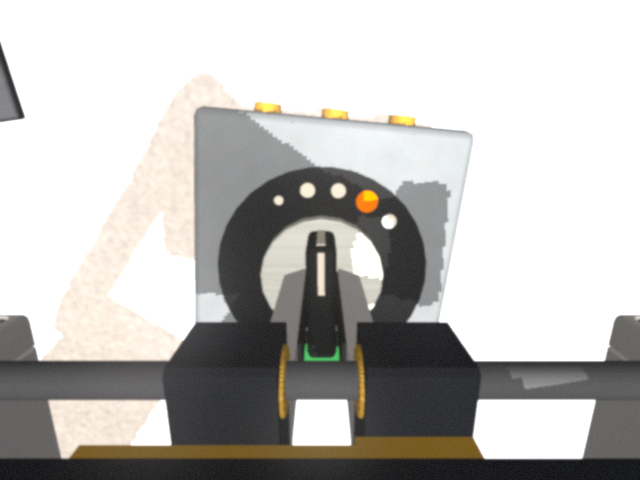

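The dial follows the gripper: the pointer is midway between dots 1 (307) and 2 (338), which is 30°. Another 30° to go, slowing at the end.

```bash
python3 -m creep '[{"slide":[0,0,0],"roll":4,"grip":1},{"slide":[0,0,0],"roll":8,"grip":1},{"slide":[0,0,0],"roll":12,"grip":1},{"slide":[0,0,0],"roll":16,"grip":1},{"slide":[0,0,0],"roll":19,"grip":1},{"slide":[0,0,0],"roll":22,"grip":1},{"slide":[0,0,0],"roll":25,"grip":1},{"slide":[0,0,0],"roll":28,"grip":1},{"slide":[0,0,0],"roll":30,"grip":1},{"slide":[0,0,0],"roll":30,"grip":1},{"slide":[0,0,0],"roll":30,"grip":1}]'
python3 - <<'E'
from h import *
st();pic('wrist','w18');pic('top','t18',(215,150,375,255),5)
E
```

```text
time: 13.7
tool_pos: [0.4457, -0.3313, 0.0767]
ee_rot: [-1.576, 0.003, -2.233]
wrist_force: [-2.8, 7.2, 5.0]
width: 0.0136
t13.70 tcp [ 0.4457 -0.3313  0.0767] rpy [-1.576  0.003 -2.233] F [-2.8  7.2  5. ] Tq [1.11 0.36 0.1 ] w0.0136 q6 1.49
```

View pics/w18.png

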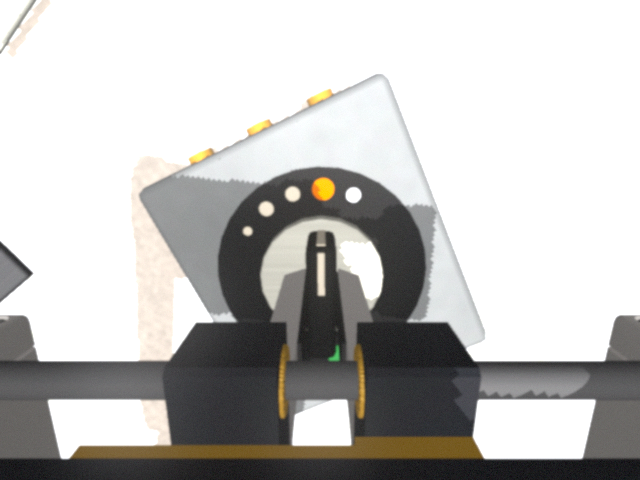

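View pics/t18.png

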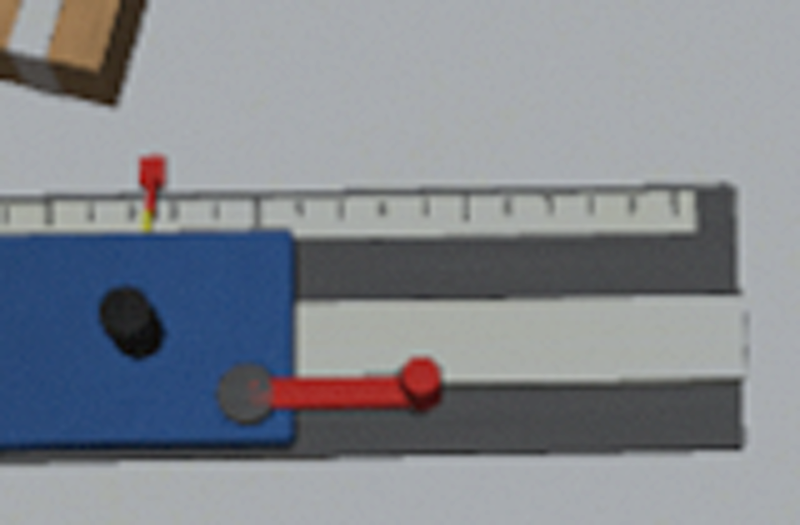

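The white pointer (321) is on the orange dot (323), and the carriage and lever haven't moved. I'll hold for over 1 s, check again, and hand in.

```bash
python3 -m creep '[{"slide":[0,0,0],"roll":0,"grip":1},{"slide":[0,0,0],"roll":0,"grip":1},{"slide":[0,0,0],"roll":0,"grip":1},{"slide":[0,0,0],"roll":0,"grip":1},{"slide":[0,0,0],"roll":0,"grip":1},{"slide":[0,0,0],"roll":0,"grip":1},{"slide":[0,0,0],"roll":0,"grip":1},{"slide":[0,0,0],"roll":0,"grip":1},{"slide":[0,0,0],"roll":0,"grip":1},{"slide":[0,0,0],"roll":0,"grip":1},{"slide":[0,0,0],"roll":0,"grip":1},{"slide":[0,0,0],"roll":0,"grip":1},{"slide":[0,0,0],"roll":0,"grip":1},{"slide":[0,0,0],"roll":0,"grip":1},{"slide":[0,0,0],"roll":0,"grip":1},{"slide":[0,0,0],"roll":0,"grip":1}]'
python3 - <<'E'
from h import *
st();pic('wrist','w19');pic('top','t19')
E
```

```text
time: 15.13
tool_pos: [0.4457, -0.3314, 0.0767]
ee_rot: [-1.576, 0.003, -2.232]
wrist_force: [-1.7, 7.8, 4.6]
width: 0.0138
t15.13 tcp [ 0.4457 -0.3314  0.0767] rpy [-1.576  0.003 -2.232] F [-1.7  7.8  4.6] Tq [1.18 0.39 0.07] w0.0138 q6 1.49
```

View pics/w19.png

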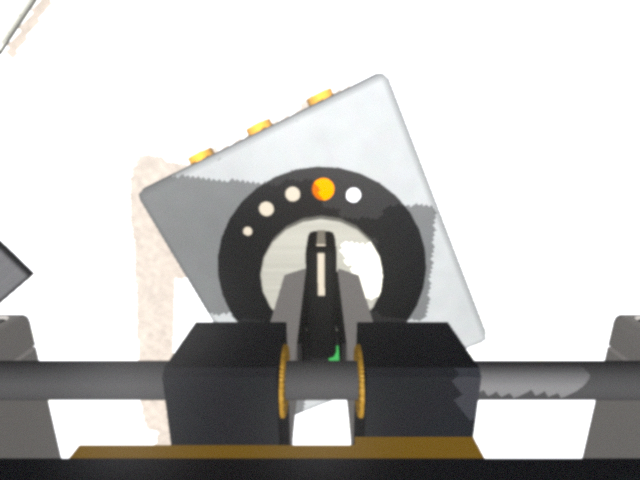

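View pics/t19.png

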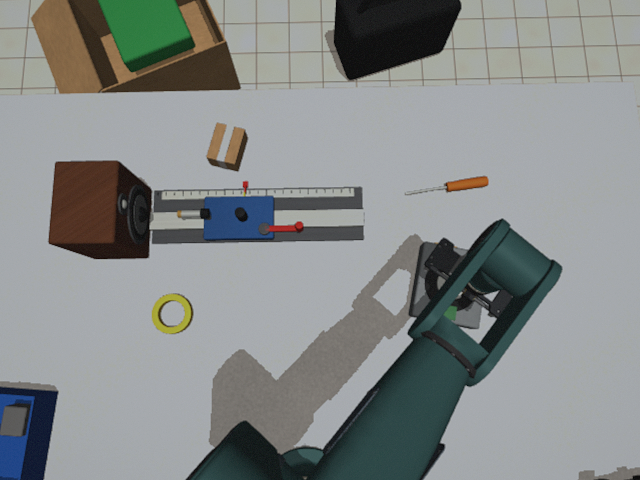

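Everything is steady. The dial pointer is still at the orange dot, and the tape roll, box and screwdriver are where they started.

```bash
python3 -c "
from bench import ticket
print(ticket.close_job())"
```

```text
the job is handed in; nothing more can be done
None
```

The job is handed in at about 15 s on the clock, with the gripper still holding the dial at the third click; no verdict is given.

- **Lever and carriage:** I swung the lever out to about 1.0 rad, slid the carriage 102 mm by its post, and pressed the lever back in line until 13 N gave no more motion. Both cameras then showed the pointer about 1 mm from the mark, inside the 5 mm limit.
- **Dial:** I turned it 60° (about 1.05 rad) clockwise and held it for more than a second. The white pointer stayed at the orange dot and the tool didn't move during the hold.
- **Bystanders:** The tape roll, box and screwdriver were at their starting places in the last top view.

No check failed or disagreed.

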